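Hook a stocked tray forward to its buffers

ROBOT

A 6-joint arm with a two-finger parallel gripper is mounted at the origin on the work surface. World frame = base frame: x ahead of the robot, y to its left, z up, the work surface at z = 0. Lengths are in m, angles in rad, forces in N, time in s.
With the tool pointing down it reaches from about 0.25 to 0.725 m from the base axis. Payload 4 kg.
Tool frame: the origin (TCP) lies on the centre line of the jaws, within the pads' length; the fingertips stand 17 mm ahead of it and the grasp point (between the pads) lies 2 mm behind it; z points along the fingers, y is the line along which they close (so a half turn about z gives the same grasp; the last joint's range is limited). The gripper opens to 85 mm and grips with 20 to 120 N. Pads are 22 mm wide; open, the fingers measure 114 mm over their backs; the gripper's body (76 mm by 85 mm) begins 54 mm behind the grasp point. The pads swing forward as they close: fully open they stand 13 mm farther back than shut.
Start: joints at [1.34, 0.241, 0.005, 1.335, 0, 1.571], TCP at [0.114, 0.487, 0.248] pointing down, gripper open.
Joint ranges: [-2.72, 2.72], [-1.05, 1.87], [-1.09, 1.28], [-1.99, 2.15], [-1.42, 1.44], [-3.14, 3.14]. Speed limits (rad/s): [2.79, 2.79, 3.14, 3.14, 3.14, 3.14].

INTERFACE

Orientations are given as a unit quaternion [x, y, z, w].
In Python, from workcell import bot, camera, get_calibration gives the robot as it stands.
- The arm moves only by the tool apply_moves, never from a script. Its argument "steps" is a list of rows, each a list of 3 entries, a list of its own where there are three numbers: the shift along the tool's x, y, z as a fraction of full scale, then the turn, a rotation vector about the tool's x, y, z as a fraction of full scale, then the opening, from 0 (shut) to 1 (fully open). A call has exactly 8 rows; each row shifts and turns the commanded pose from where the row before left it, along the tool's axes as they then stand; what a row does not reach is not made up. Full scale, the value 1, is 20 cm for a shift and pi rad for a turn. A row lasts 1/12 s, in which the tool goes at most 41.7 mm and 7.16 degrees, less where a joint would pass 70% of its speed; a pose out of reach is approached as far as the arm can. A call with a number of a shift or a turn outside -1 to 1 is refused whole. A call with a gripper value outside its range is refused whole. The fingers move at their own pace and stop on an object; the grip force is fixed at half the most. Time passes only in rows, so rows that do not move let the fingers close, or fill a call up. It gives the time, the measured TCP pose, the force, the opening and the grip force at its end, in the units of the state.
- bot.get_obs(): the state, without advancing time (a new reading comes with each control period).
- camera(name): name is "side" or "top"; returns (picture, depth): 480x640x3 uint8, red, green, blue; 480x640 float32, m along the optical axis (not along the pixel's ray), 0 where there is no reading.
- get_calibration(name): a dict with "fov_y" (degrees; the focal length in pixels is half the picture's height over the tangent of half this angle, whatever the lens; pixels are square), "cx", "cy" (the principal point, pixels), "dist_coeffs" ([k1, k2, p1, p2, k3] as OpenCV has them; the pictures are not rectified), "rvec" (rotation vector, rad) and "tvec" (3), from world to camera coordinates, as OpenCV has them. Camera axes: x right, y down, z forward; pixel columns grow to the right and rows downward; lengths in m; the calibration is good to about 2 mm. A picture is of the moment at which its call begins. get_calibration takes no time and is no camera call.
- bot.job_done(): hands the job in; it is judged then, once.
The state is a dict: "clock": time; "joint_pos": joint angles; "joint_vel": joint speeds; "tau": joint torques, N m; "eef_pos": TCP position; "tool_rot": TCP orientation; "ft_force": force on the tool from outside, world axes, zero at the start; "ft_torque": the same for the moment, N m; "grip_width": finger opening in m; "grasp_force": force on a finger pad.
Only numpy, scipy, OpenCV 4.12 (cv2) and the standard library are available. Lean on these libraries where they do the work, as an engineer would, in place of code of your own. Each camera call takes 0.05 s, during which the arm holds its last target. There are 200 camera calls.

TASK

Take the restocking hook from its rest, drop its tip into the wire pull loop of the jar tray in the middle lane of the display unit, and draw the tray along the lane to the front until it bears snugly on the two rubber buffers: keep a light steady pull on it for a moment so that it beds there, never heaving on the loop. Touch the tray only with the hook, keep the jars upright and the goods around it undisturbed, then lift the hook out so that the tray stays against the buffers, and lay it in its rest as it was.

Things in the scene. Friction and masses are not known exactly. Their poses are not given: they have to be found in the camera images.
- hook: Restocking hook, 150 g: wooden handle 130 long (x) x 18 wide (y) x 18 mm high (z), from whose front end a steel rod 7 mm thick runs forward along +x to 145 mm from the handle's centre and there turns straight down. Origin at the handle's centre; x towards the rod, z up when in its rest. Lies in the rest at the start; the handle is gripped from above across its 18 mm.
- hook_tip (a point): Lowest point of the hook's down-turned tip (round, 7 mm thick): 145 mm ahead of the handle's centre and 39.5 mm below it.
- rest: Fixed black steel rest, left or right of the display unit: base plate 130 x 70 x 8 mm with two upright forks 104 mm apart along its x, each 10 mm thick, 76 mm high, open at the top, 23 mm wide inside with flared mouths. The handle lies in both forks; 94 mm of it are free between them for the fingers. Origin at the table under the middle; the rod points to +x.
- rest_seat (a point): Where the handle's centre lies when the hook is in its rest: 57 mm above the table over the rest's origin (fork floors at 48 mm under the handle). Replaced means: handle centre here within 20 mm along, 8 mm across, 6 mm in height, rod to the rest's +x.
- unit: Fixed display unit: dark wooden deck 320 deep (x) x 268 wide x 16 mm high, three lanes between steel fences 4 mm thick whose tops are 61 mm above the table and which start 35 mm behind the front edge. Middle lane 96 mm wide. Goods up to 190 mm tall fill the side lanes. Origin at the table under the middle of the front edge; +x to the back. The tray is drawn along -x.
- stop: The adjustable stop at the front of the middle lane: two rubber buffers, each 18 wide x 20 mm high, 34 mm left and right of the lane's middle, 50 mm clear between them for the hook. They give 1 mm per 10 N. The staff set them differently each day: their rear faces, which stop the tray, stand anywhere from 6 to 26 mm in front of (-x) this origin, found by feel. Origin on the deck, 36 mm behind the unit's front edge.
- tray: Grey plastic tray 108 long (x) x 90 wide x 35 mm high, with two jars, in the middle lane, pushed back 50 to 100 mm from the buffers. About 0.64 kg in all; its sliding drag of 2 to 7 N varies and is unknown. Origin at the bottom middle of its front face; +x to its back. Home: front face bearing on both buffers, and left so, still touching them.
- tray_eye (a point): Middle of the eye of the tray's level wire loop (wire 6 mm), which stands out 35 mm from the tray's front towards the robot. Inside 28 mm wide (y) and 29 mm long (x), front corners cut at an angle. The wire's centre is 46 mm above the table, 30 mm above the deck. The tip goes in from above; in when its end is 8 mm or more below this point (15 to 20 is good).
- loop_front (a point): Middle of the inner edge of the loop's foremost part, which the hook pulls on; 14.5 mm in front of the eye's middle. Bedding the tray means a pull that puts over 5 N on the buffers, beyond the drag, for over 0.4 s; aim at about 9 N. The loop gives way if the hook ever presses on it or the tray with over 20 N. Position readings are too coarse for this: go slowly and feel the force.
- jar1: Amber jar standing in the tray, 46 mm across, 75 mm high, the front one; origin under its middle. To stay upright.
- jar2: Amber jar standing in the tray, 46 mm across, 75 mm high, the rear one; origin under its middle. To stay upright.
- can1: Green can, 66 mm across, 110 mm high, in the left lane; origin under its middle. Bystander.
- can2: As can1, the rear one.
- oil1: Oil bottle, 66 mm across, 190 mm high, in the right lane; origin under its middle. Bystander.
- oil2: As oil1, the rear one.
- carton: Cardboard carton 70 x 100 x 110 mm on the table, on the other side of the display unit from the hook's rest; origin under its middle. Bystander.
- loose_can: Flat blue can 76 mm across, 60 mm high, on the table to the left; bystander.
- loose_jar: Glass jar 70 mm across, 100 mm high, on the table to the right; bystander.
Things that resemble listed ones, but are neither listed nor needed, are in the scene too. Of the things that look like the tray, the middle-sized one is meant.

How it is judged:
By the outcome, as a careful person would: the job done as asked, in the order asked, and still so for the second after the job is handed in, with the robot touching nothing.
It also fails if it takes over 72 s, if anything falls off the work surface, if the arm or the gripper's body presses on something with over 40 N, if the wrist force passes 120 N, or if a joint passes its speed limit or range.

## Working session

There is one attempt and no reset: what is moved stays moved. The work goes in short steps, Python scripts to look and compute and a tool call to move; the robot and the scene stay as the last step left them, time stands still between calls to the robot, and variables do not carry over. Pictures are saved under pics/ and viewed, at most 14 in all, crops included, and the job is handed in when it is done.

Besides the shell and the picture viewer there is one more tool, called by a JSON object that holds its "name" and its "arguments", one argument or row to a line. apply_moves: Moves the arm, as the interface text tells. Its arguments: {"type":"object","properties":{"steps":{"type":"array"}},"required":["steps"]}

```bash
mkdir -p pics; cat > h.py <<'E'
import numpy as np, cv2
from workcell import bot, camera, get_calibration
def cal(n):
    c=get_calibration(n); f=240/np.tan(np.radians(c["fov_y"])/2)
    K=np.array([[f,0,c["cx"]],[0,f,c["cy"]],[0,0,1]]); R=cv2.Rodrigues(np.array(c["rvec"],float))[0]
    return K,np.array(c["dist_coeffs"],float),R,np.array(c["tvec"],float)
def ray(n,px):
    K,d,R,t=cal(n); u=cv2.undistortPoints(np.array(px,float).reshape(-1,1,2),K,d).reshape(-1,2)
    return -R.T@t, np.c_[u,np.ones(len(u))]@R, u
def onz(n,px,z):
    o,v,_=ray(n,px); return o+v*((z-o[2])/v[:,2])[:,None]
def cloud(n,D):
    v,u=np.mgrid[0:480,0:640]; o,r,_=ray(n,np.c_[u.ravel(),v.ravel()])
    return (o+r*D.ravel()[:,None]).reshape(480,640,3)
def proj(n,P):
    K,d,R,t=cal(n); return cv2.projectPoints(np.array(P,float).reshape(-1,1,3),cv2.Rodrigues(R)[0],t,K,d)[0].reshape(-1,2)
def snap(n,name):
    im,D=camera(n); cv2.imwrite(f"pics/{name}.png",im[:,:,::-1]); np.save(f"pics/{name}_d.npy",D); return im,D
E
python3 - <<'E'
from h import *
for n in("side","top"):
    snap(n,n+"0"); K,d,R,t=cal(n); print(n,K[0,0],d,-R.T@t,R[2])
print(bot.get_obs())
E
```

```text
side 579.9835660939825 [-0.11943225  0.          0.          0.          0.        ] [ 0.24020874 -0.63134584  0.90498684] [ 0.29050691  0.59570844 -0.74882387]
top 565.7162518110677 [-0.15089653  0.          0.          0.          0.        ] [0.47502716 0.01584669 1.18516921] [ 0.09241383 -0.02317281 -0.99545101]
{'clock': 0.1, 'joint_pos': array([1.34000677e+00, 2.41312246e-01, 3.88133196e-03, 1.33520357e+00,
       2.86325200e-05, 1.57082174e+00]), 'joint_vel': array([-2.48996876e-04, -3.12745613e-04,  3.13783652e-03, -3.27524965e-04,
       -7.17274222e-05, -1.60615584e-04]), 'tau': array([-3.92679722e-04, -3.73138905e+01,  2.53010452e+01,  1.08998531e-02,
       -1.21384051e-04,  6.03317023e-07]), 'eef_pos': array([0.11424509, 0.48623411, 0.24752317]), 'tool_rot': array([ 1.15151438e-01,  9.93347523e-01, -9.11320296e-04, -1.20031222e-04]), 'ft_force': array([-0.51217696,  0.62236013,  0.74453747]), 'ft_torque': array([-0.01938724,  0.0698378 ,  0.03316775]), 'grasp_force': 0.0, 'grip_width': 0.08532726843782185}
```

View pics/side0.png

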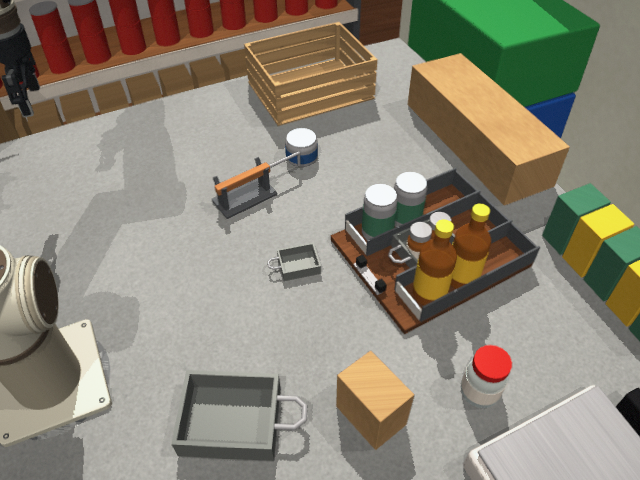

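View pics/top0.png

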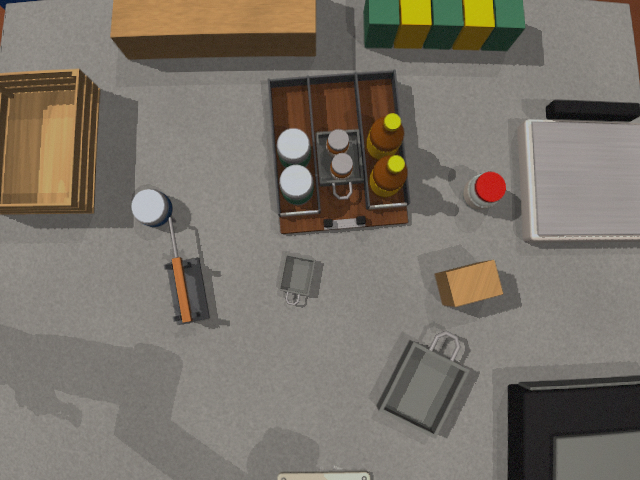

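The top view shows the things that could be confused. Trays: the small one at (297,280), the large one at (428,385), and the middle-sized one in the lane at (340,155) with its loop at (343,190); I choose the lane one. The hook lies in its rest at (181,290), with its rod end at (170,218) close to the blue can at (151,208).

```bash
python3 - <<'E'
from h import *
im=cv2.imread("pics/top0.png"); D=np.load("pics/top0_d.npy"); hsv=cv2.cvtColor(im,cv2.COLOR_BGR2HSV)
# handle
m=((hsv[...,0]<16)&(hsv[...,1]>150)&(hsv[...,2]>110)).astype(np.uint8); m2=np.zeros_like(m); m2[240:340,150:215]=m[240:340,150:215]
c=max(cv2.findContours(m2,0,2)[0],key=cv2.contourArea); 
P=onz("top",c.reshape(-1,2),0.066)[:,:2].astype(np.float32); r=cv2.minAreaRect(P); print("handle",r)
C=cloud("top",D)
reg=C[250:330,170:195][m2[250:330,170:195]>0]; print("handle z",np.median(reg[:,2]),"cloud mean",np.median(reg,0))
# side view handle
ims=cv2.imread("pics/side0.png"); hs=cv2.cvtColor(ims,cv2.COLOR_BGR2HSV)
s=((hs[...,0]<16)&(hs[...,1]>150)&(hs[...,2]>110)).astype(np.uint8); s2=np.zeros_like(s); s2[150:215,205:285]=s[150:215,205:285]
Cs=cloud("side",np.load("pics/side0_d.npy")); q=Cs[s2>0]; q=q[q[:,2]>.06]; print("side handle top",cv2.minAreaRect(q[:,:2].astype(np.float32)),np.median(q[:,2]))
for y,x in [(90,305),(110,410)]: pass
# pts: fence tops, wide things
a=C[60:240,260:415].reshape(-1,3); uv=np.mgrid[60:240,260:415].reshape(2,-1).T
f=(abs(a[:,2]-.061)<.004); mask=np.zeros((480,640),np.uint8); mask[uv[f,0],uv[f,1]]=1
print("fence n",f.sum())
big=cv2.resize(im[60:240,255:420],None,fx=4.5,fy=3.3*4.5/3.3/1.36*1,interpolation=cv2.INTER_CUBIC); 
a=cv2.resize(im[115:240,265:415],(750,625)[:2],interpolation=cv2.INTER_CUBIC)[:600]
cv2.imwrite("pics/crop1.png",a)
E
```

```text
handle ((0.4738466739654541, 0.2796197533607483), (0.1279417723417282, 0.01696740835905075), 10.537260055541992)
handle z 0.06542373000054791 cloud mean [0.47366361 0.27971295 0.06542373]
side handle top ((0.4749225378036499, 0.28003814816474915), (0.12817169725894928, 0.020230576395988464), 10.423307418823242) 0.0662481112217917
fence n 1183
```

View pics/crop1.png

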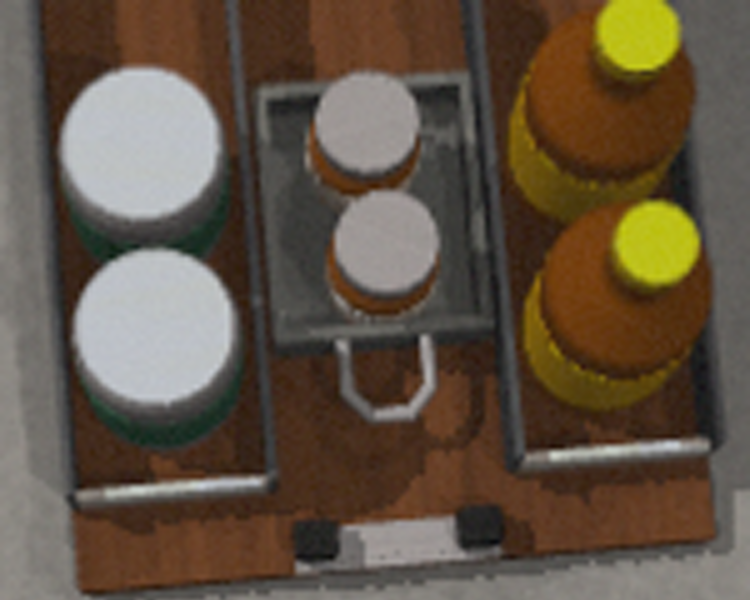

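The crop confirms the choice: a tray with two jars in the middle lane. In crop pixels (×5, offset 265,115) the loop front is near (398,413), the buffers are at (318,540) and (480,527), and the deck front edge runs (80,592)-(712,540).

```bash
python3 - <<'E'
from h import *
def c(p,z): return onz("top",np.array(p)/5+[265,115]-0.4,z)
e=c([(80,592),(712,540)],.016); print("edge",e); d=e[0]-e[1]; print("yaw edge",np.degrees(np.arctan2(-d[0],d[1])))
L=c([(398,413),(343,345),(430,340),(388,341)],.046); print("loop frontctr, roots",L)
T=c([(275,345),(497,330)],.051); d=T[0]-T[1]; print("tray front",T,np.degrees(np.arctan2(-d[0],d[1])))
T=c([(260,90),(470,75)],.051); print("tray back",T)
F=c([(232,0),(268,480),(468,0),(515,460)],.061); print("fences",F,[np.degrees(np.arctan2((F[i]-F[i+1])[1],(F[i]-F[i+1])[0])) for i in(0,2)])
B=c([(318,522),(480,508)],.036); print("buf rear",B)
# wire via depth
C=cloud("top",np.load("pics/top0_d.npy")); r=C[180:202,328:358].reshape(-1,3); r=r[abs(r[:,2]-.046)<.007]; print(len(r),r.min(0),r.max(0),np.median(r,0))
# jaws/rod
r=C[205:262,160:184].reshape(-1,3); r=r[(abs(r[:,2]-.057)<.008)]; print(len(r)); 
for x in np.arange(.53,.63,.01):
    k=r[abs(r[:,0]-x)<.005]; print(round(x,3),len(k), k.mean(0) if len(k) else 0)
E
```

```text
edge [[ 0.58971348  0.0840777   0.016     ]
 [ 0.60990356 -0.1799919   0.016     ]]
yaw edge 4.372181220368786
loop frontctr, roots [[ 0.65927603 -0.04723762  0.046     ]
 [ 0.68751349 -0.02507774  0.046     ]
 [ 0.68946013 -0.06072046  0.046     ]
 [ 0.68910316 -0.04350902  0.046     ]]
tray front [[ 0.68670424  0.00277153  0.051     ]
 [ 0.69258546 -0.08782774  0.051     ]] 3.7141229421760436
tray back [[ 0.79349298  0.00820156  0.051     ]
 [ 0.7997825  -0.07853463  0.051     ]]
fences [[ 0.82885696  0.01952414  0.061     ]
 [ 0.62992451  0.00609108  0.061     ]
 [ 0.82879879 -0.07743143  0.061     ]
 [ 0.63753142 -0.09331422  0.061     ]] [np.float64(3.863076476511181), np.float64(4.746934666689127)]
buf rear [[ 0.6159086  -0.01446762  0.036     ]
 [ 0.62132212 -0.08100881  0.036     ]]
194 [ 0.65689958 -0.07358911  0.04015674] [ 0.69487103 -0.01438097  0.05281586] [ 0.68202386 -0.04064013  0.04862876]
231
0.53 13 [0.53182075 0.28755786 0.06168558]
0.54 20 [0.54022725 0.29011921 0.0603348 ]
0.55 17 [0.55013274 0.29316259 0.05970046]
0.56 17 [0.55999188 0.29499924 0.05915333]
0.57 20 [0.57069506 0.29709436 0.05901556]
0.58 16 [0.58078882 0.2990558  0.05878246]
0.59 18 [0.59005548 0.30117498 0.05842655]
0.6 18 [0.59981567 0.30240011 0.05877788]
0.61 17 [0.60908557 0.30439837 0.05954469]
0.62 20 [0.61917283 0.31364781 0.05601657]
```

{"name": "apply_moves", "arguments": {
  "steps": [
    [[0, 0, 0], [0, 0, -0.033], 1],
    [[0, 0, 0], [0, 0, -0.033], 1],
    [[0, 0, 0], [0, 0, -0.033], 1],
    [[0, 0, 0], [0, 0, -0.033], 1],
    [[-0.132, -0.112, 0], [0, 0, 0], 1],
    [[-0.132, -0.112, 0], [0, 0, 0], 1],
    [[-0.132, -0.112, 0], [0, 0, 0], 1],
    [[-0.132, -0.112, 0], [0, 0, 0], 1]
  ]
}}

```text
clock: 0.77
eef_pos: [0.2353, 0.4169, 0.2478]
tool_rot: [-0.092, 0.996, -0.0, -0.0]
ft_force: [0.3, 0.2, 1.4]
grip_width: 0.0855
grasp_force: 0.0
```

{"name": "apply_moves", "arguments": {
  "steps": [
    [[-0.132, -0.112, 0], [0, 0, 0], 1],
    [[-0.132, -0.112, 0], [0, 0, 0], 1],
    [[-0.132, -0.112, 0], [0, 0, 0], 1],
    [[-0.132, -0.112, 0], [0, 0, 0], 1],
    [[-0.132, -0.112, 0.1], [0, 0, 0], 1],
    [[-0.132, -0.112, 0.1], [0, 0, 0], 1],
    [[-0.132, -0.112, 0.1], [0, 0, 0], 1],
    [[-0.132, -0.112, 0.1], [0, 0, 0], 1]
  ]
}}

```text
clock: 1.43
eef_pos: [0.4761, 0.2791, 0.1672]
tool_rot: [-0.092, 0.996, -0.0, -0.0]
ft_force: [0.2, 1.2, 0.1]
grip_width: 0.0858
grasp_force: 0.0
```

```bash
cat >> h.py <<'E'
def plan(x,y,z,yaw):
    "tool-frame shift (fractions) and turn (fraction) from the measured pose to the target; yaw of handle in deg"
    from scipy.spatial.transform import Rotation as Ro
    o=bot.get_obs(); R=Ro.from_quat(o["tool_rot"]); s=R.as_matrix().T@(np.array([x,y,z])-o["eef_pos"])
    w=np.radians(yaw); T=Ro.from_matrix(np.array([[-np.cos(w),-np.sin(w),0],[-np.sin(w),np.cos(w),0],[0,0,-1]]).T)
    print("t",round(o["clock"],2),"pos",o["eef_pos"].round(4),"F",o["ft_force"].round(2),"grip",round(o["grip_width"],4),o["grasp_force"])
    print("yaw now",np.degrees(np.arctan2(-R.as_matrix()[1,0],-R.as_matrix()[0,0])).round(2),"shift",(s/.2).round(4),"turn",((R.inv()*T).as_rotvec()/np.pi).round(4), "j",o["joint_pos"].round(2))
E
python3 -c "
from h import *
plan(.4745,.280,.055,10.5)"
```

```text
t 1.43 pos [0.4761 0.2791 0.1672] F [0.18 1.24 0.08] grip 0.0858 0.0
yaw now 10.53 shift [0.0069 0.0057 0.5608] turn [-0.     -0.0001  0.0001] j [ 0.53  0.39 -0.    1.18  0.    0.35]
```

{"name": "apply_moves", "arguments": {
  "steps": [
    [[0.007, 0.006, 0.08], [0, 0, 0], 1],
    [[0, 0, 0.1], [0, 0, 0], 1],
    [[0, 0, 0.1], [0, 0, 0], 1],
    [[0, 0, 0.1], [0, 0, 0], 1],
    [[0, 0, 0.08], [0, 0, 0], 1],
    [[0, 0, 0.06], [0, 0, 0], 1],
    [[0, 0, 0.04], [0, 0, 0], 1],
    [[0, 0, 0], [0, 0, 0], 1]
  ]
}}

```text
clock: 2.1
eef_pos: [0.4718, 0.2804, 0.054]
tool_rot: [-0.092, 0.996, -0.001, -0.002]
ft_force: [-0.7, -0.1, 0.4]
grip_width: 0.0854
grasp_force: 0.0
```

{"name": "apply_moves", "arguments": {
  "steps": [
    [[0, 0, 0], [0, 0, 0], 0],
    [[0, 0, 0], [0, 0, 0], 0],
    [[0, 0, 0], [0, 0, 0], 0],
    [[0, 0, 0], [0, 0, 0], 0],
    [[0, 0, 0], [0, 0, 0], 0],
    [[0, 0, 0], [0, 0, 0], 0],
    [[0, 0, 0], [0, 0, 0], 0],
    [[0, 0, 0], [0, 0, 0], 0]
  ]
}}

```text
clock: 2.77
eef_pos: [0.4739, 0.2816, 0.0571]
tool_rot: [-0.092, 0.996, 0.0, 0.001]
ft_force: [-0.4, -1.5, 5.5]
grip_width: 0.0172
grasp_force: 59.2
```

{"name": "apply_moves", "arguments": {
  "steps": [
    [[0, 0, -0.01], [0, 0, 0], 0],
    [[0, 0, -0.03], [0, 0, 0], 0],
    [[0, 0, -0.06], [0, 0, 0], 0],
    [[0, 0, -0.1], [0, 0, 0], 0],
    [[0, 0, -0.12], [0, 0, 0], 0],
    [[0, 0, -0.12], [0, 0, 0], 0],
    [[0, 0, -0.12], [0, 0, 0], 0],
    [[0, 0, -0.05], [0, 0, 0], 0]
  ]
}}

```text
clock: 3.43
eef_pos: [0.4745, 0.282, 0.1816]
tool_rot: [-0.092, 0.996, 0.001, 0.002]
ft_force: [0.6, 0.4, -1.6]
grip_width: 0.0167
grasp_force: 58.5
```

```bash
python3 -c "
from h import *
plan(.531,-.0545,.19,4.3)
snap('top','top1');im,_=snap('side','side1')
cv2.imwrite('pics/c1.png',cv2.resize(im[60:300,150:470,::-1],(800,600)))"
```

```text
t 3.43 pos [0.4745 0.282  0.1816] F [ 0.56  0.41 -1.57] grip 0.0167 58.51366460323334
yaw now 10.54 shift [ 0.0299 -1.7058 -0.0446] turn [0.0006 0.0013 0.0347] j [0.54 0.38 0.02 1.21 0.   0.35]
```

View pics/c1.png

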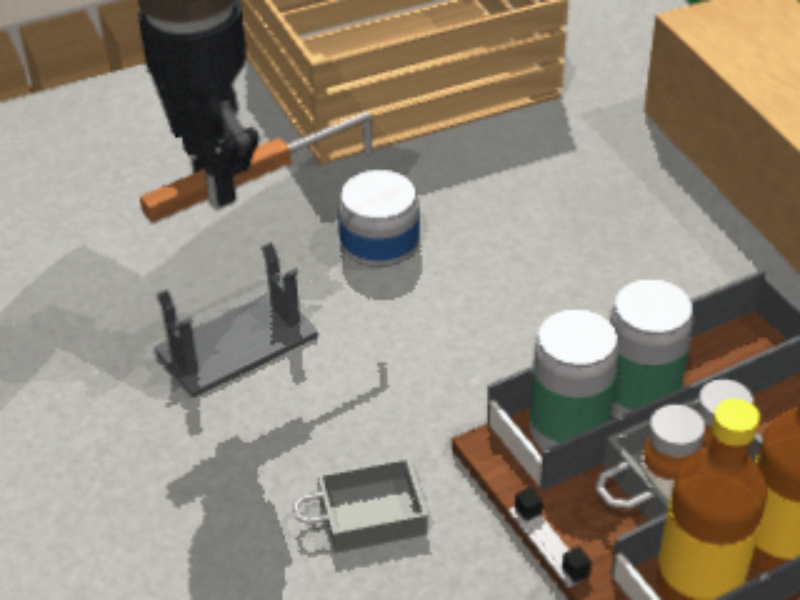

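The side crop shows the hook gripped and level above its rest, with the tip at crop (368,150).

{"name": "apply_moves", "arguments": {
  "steps": [
    [[0, 0, -0.05], [0, 0, 0.0175], 0],
    [[0, 0, -0.05], [0, 0, 0.0175], 0],
    [[0, -0.08, 0], [0, 0, 0], 0],
    [[0, -0.14, 0], [0, 0, 0], 0],
    [[0, -0.15, 0], [0, 0, 0], 0],
    [[0, -0.15, 0], [0, 0, 0], 0],
    [[0, -0.15, 0], [0, 0, 0], 0],
    [[0, -0.15, 0], [0, 0, 0], 0]
  ]
}}

```text
clock: 4.2
eef_pos: [0.4841, 0.1162, 0.196]
tool_rot: [-0.037, 0.999, -0.0, -0.002]
ft_force: [0.6, 0.5, -0.7]
grip_width: 0.0169
grasp_force: 58.7
```

{"name": "apply_moves", "arguments": {
  "steps": [
    [[0, -0.15, 0], [0, 0, 0], 0],
    [[0, -0.15, 0], [0, 0, 0], 0],
    [[0, -0.15, 0], [0, 0, 0], 0],
    [[0, -0.15, 0], [0, 0, 0], 0],
    [[0, -0.15, 0], [0, 0, 0], 0],
    [[0, -0.11, 0], [0, 0, 0], 0],
    [[0, -0.06, 0], [0, 0, 0], 0],
    [[0, 0, 0], [0, 0, 0], 0]
  ]
}}

```text
clock: 4.87
eef_pos: [0.4982, -0.0677, 0.1965]
tool_rot: [-0.035, 0.999, 0.0, -0.002]
ft_force: [-0.8, -0.4, -1.8]
grip_width: 0.0169
grasp_force: 58.7
```

```bash
python3 -c "
from h import *
plan(.531,-.0545,.14,4.3)
im,_=snap('top','top2');im2,_=snap('side','side2')
a=cv2.resize(im[130:280,270:420,::-1],(400,400),interpolation=2);b=cv2.resize(im2[150:300,320:470,::-1],(400,400),interpolation=2)
cv2.imwrite('pics/c2.png',np.hstack([a,b]))"
```

```text
t 4.87 pos [ 0.4982 -0.0677  0.1965] F [-0.82 -0.36 -1.85] grip 0.0169 58.72679650783539
yaw now 4.03 shift [-0.169   0.0544  0.2819] turn [ 0.0001 -0.001  -0.0015] j [-0.13  0.28 -0.08  1.21 -0.   -0.21]
```

View pics/c2.png

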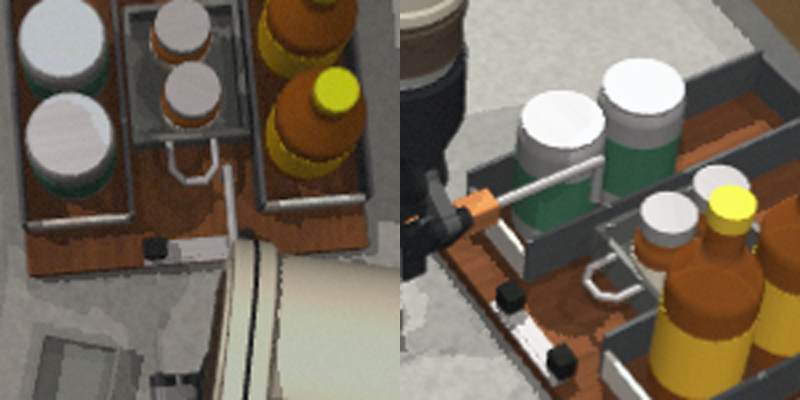

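Left (top): the rod end is at about (355.5,193), right of the loop at (342,188). Right (side): the rod bend is at (396,210), the tip end at (394,226), and the loop's foremost wire near (391,254).

```bash
python3 - <<'E'
from h import *
def tri(a,b):
    o1,v1,_=ray("top",[a]);o2,v2,_=ray("side",[b]); v1=v1[0];v2=v2[0]
    k=np.linalg.lstsq(np.c_[v1,-v2],o2-o1,rcond=None)[0]; p,q=o1+v1*k[0],o2+v2*k[1]; return (p+q)/2,np.linalg.norm(p-q)
print("bend",tri((355.5,193),(396.1,210)),"expect",np.array([.4982,-.0677,.1985])+.145*np.array([np.cos(.0703),np.sin(.0703),0]))
# loop pixels: bright wire by mask in both views
for n,f,(r0,r1,c0,c1) in(("top","top2",(175,205,325,352)),("side","side2",(238,268,383,412))):
    im=cv2.imread(f"pics/{f}.png").astype(int)[r0:r1,c0:c1]; m=(im.min(2)>105); v,u=np.nonzero(m)
    P=onz(n,np.c_[u+c0,v+r0],.046); print(n,len(P)); 
    x=P[:,:2]@np.array([[.9972,-.075],[.075,.9972]]).T.T if 0 else np.c_[P[:,0]*.9972+P[:,1]*.075,-P[:,0]*.075+P[:,1]*.9972]
    k=x[x[:,0]<x[:,0].min()+.008]; print("unit-frame: xmin",x[:,0].min(),"lat range front part",k[:,1].min(),k[:,1].max(),"all",x.min(0),x.max(0))
tip=np.array([.4982,-.0677]); 
print("tip lat TCP frame",-.0677*.9972-.4982*.075, "eye est",.675*.9972-.0436*.075,-.675*.075-.0436*.9972)
E
```

```text
bend (array([ 0.64322006, -0.0594375 ,  0.20084787]), np.float64(0.0033958826808182818)) expect [ 0.64284185 -0.05751489  0.1985    ]
top 61
unit-frame: xmin 0.6517892958996081 lat range front part -0.10894323625275207 -0.0878635927372062 all [ 0.6517893  -0.11263466] [ 0.70156199 -0.07423072]
side 175
unit-frame: xmin 0.6540495198099564 lat range front part -0.10662560990593103 -0.07808106697744567 all [ 0.65404952 -0.11105953] [ 0.70545397 -0.05889904]
tip lat TCP frame -0.10487543999999999 eye est 0.66984 -0.09410292
```

{"name": "apply_moves", "arguments": {
  "steps": [
    [[-0.04, 0.015, 0], [0, 0, -0.0015], 0],
    [[-0.06, 0.02, 0], [0, 0, 0], 0],
    [[-0.05, 0.015, 0.03], [0, 0, 0], 0],
    [[-0.02, 0.01, 0.08], [0, 0, 0], 0],
    [[0, 0, 0.12], [0, 0, 0], 0],
    [[0, 0, 0.11], [0, 0, 0], 0],
    [[0, 0, 0.075], [0, 0, 0], 0],
    [[0, 0, 0], [0, 0, 0], 0]
  ]
}}

```text
clock: 5.63
eef_pos: [0.5296, -0.0493, 0.111]
tool_rot: [-0.041, 0.999, 0.001, -0.004]
ft_force: [-0.6, 0.7, -1.6]
grip_width: 0.0168
grasp_force: 58.7
```

```bash
python3 -c "
from h import *
plan(.531,-.0545,.068,4.3)
im,_=snap('top','top3');im2,_=snap('side','side3')
a=cv2.resize(im[155:235,300:380,::-1],(400,400),interpolation=2);b=cv2.resize(im2[195:275,360:440,::-1],(400,400),interpolation=2)
cv2.imwrite('pics/c3.png',np.hstack([a,b]))"
```

```text
t 5.63 pos [ 0.5296 -0.0493  0.111 ] F [-0.57  0.69 -1.61] grip 0.0168 58.74259650707245
yaw now 4.65 shift [-0.0063 -0.0268  0.215 ] turn [ 0.0005 -0.0025  0.0019] j [-0.09  0.41 -0.13  1.04  0.   -0.17]
```

View pics/c3.png

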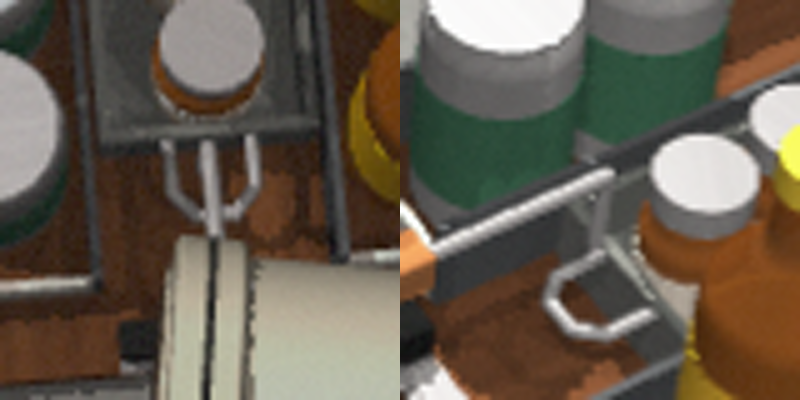

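Top: the rod end is at crop (207,143), between the loop sides at (168,160) and (253,160). Side: the tip end is at crop (598,248), and the loop's rear wire is near it.

```bash
python3 - <<'E'
from h import *
U=np.array([[.9972,.075],[-.075,.9972]])
f=lambda n,p,z:(U@onz(n,[p],z)[0,:2]).round(4)
t=lambda a,b:np.array([300+a/5-.4,155+b/5-.4]); s=lambda a,b:np.array([360+(a-400)/5-.4,195+b/5-.4])
print("bend top",f("top",t(207,143),.1165),"bend side",f("side",s(610,172),.1165),"tip side",f("side",s(598,250),.073))
print("loop front top",f("top",t(212,212),.046),"sides",f("top",t(168,160),.046),f("top",t(253,160),.046))
print("loop side view: front mid",f("side",s(570,310),.046),f("side",s(553,295),.046),f("side",s(597,333),.046))
print("kin tip",U@(np.array([.5296,-.0493])+.145*np.array([np.cos(.0812),np.sin(.0812)])))
E
```

```text
bend top [ 0.6704 -0.088 ] bend side [ 0.6731 -0.0892] tip side [ 0.6726 -0.0894]
loop front top [ 0.6547 -0.0921] sides [ 0.6775 -0.076 ] [ 0.6748 -0.1107]
loop side view: front mid [ 0.6612 -0.0912] [ 0.6598 -0.0817] [ 0.6638 -0.1059]
kin tip [ 0.66941928 -0.08799299]
```

{"name": "apply_moves", "arguments": {
  "steps": [
    [[-0.015, -0.018, 0], [0, 0, 0.0019], 0],
    [[0, 0, 0], [0, 0, 0], 0],
    [[0, 0, 0.03], [0, 0, 0], 0],
    [[0, 0, 0.035], [0, 0, 0], 0],
    [[0, 0, 0.035], [0, 0, 0], 0],
    [[0, 0, 0.025], [0, 0, 0], 0],
    [[0, 0, 0.02], [0, 0, 0], 0],
    [[0, 0, 0.01], [0, 0, 0], 0]
  ]
}}

```text
clock: 6.4
eef_pos: [0.5346, -0.0544, 0.0832]
tool_rot: [-0.036, 0.999, 0.0, -0.001]
ft_force: [-0.0, -0.5, -2.0]
grip_width: 0.0169
grasp_force: 58.7
```

{"name": "apply_moves", "arguments": {
  "steps": [
    [[0, 0, 0.015], [0, 0, 0], 0],
    [[0, 0, 0.015], [0, 0, 0], 0],
    [[0, 0, 0.015], [0, 0, 0], 0],
    [[0, 0, 0.015], [0, 0, 0], 0],
    [[0, 0, 0.01], [0, 0, 0], 0],
    [[0, 0, 0], [0, 0, 0], 0],
    [[0, 0, 0], [0, 0, 0], 0],
    [[0, 0, 0], [0, 0, 0], 0]
  ]
}}

```text
clock: 7.07
eef_pos: [0.5355, -0.0545, 0.0704]
tool_rot: [-0.036, 0.999, -0.0, 0.0]
ft_force: [-0.3, 0.8, -1.8]
grip_width: 0.0173
grasp_force: 58.7
```

```bash
python3 -c "
from h import *
plan(.531,-.0545,.068,4.3)
im,_=snap('top','top4');im2,_=snap('side','side4')
a=cv2.resize(im[155:235,300:380,::-1],(400,400),interpolation=2);b=cv2.resize(im2[195:275,360:440,::-1],(400,400),interpolation=2)
cv2.imwrite('pics/c4.png',np.hstack([a,b]))"
```

```text
t 7.07 pos [ 0.5355 -0.0545  0.0704] F [-0.28  0.83 -1.76] grip 0.0173 58.74594748020172
yaw now 4.16 shift [0.0223 0.0016 0.0122] turn [-0.      0.0001 -0.0008] j [-0.1   0.46 -0.18  0.94  0.   -0.17]
```

View pics/c4.png

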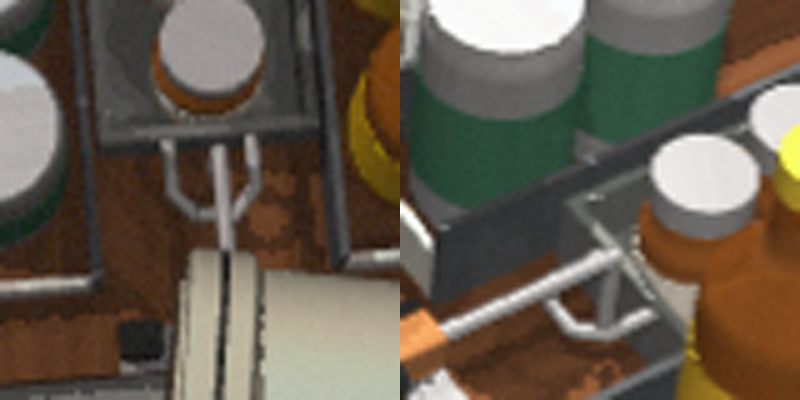

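The tip stands inside the loop in both halves (side crop (605,315)), with no contact force. I'll go a little deeper and start pulling.

{"name": "apply_moves", "arguments": {
  "steps": [
    [[0, 0, 0.01], [0, 0, 0], 0],
    [[0, 0, 0.01], [0, 0, 0], 0],
    [[0.005, 0, 0], [0, 0, 0], 0],
    [[0.008, 0, 0], [0, 0, 0], 0],
    [[0.008, 0, 0], [0, 0, 0], 0],
    [[0.008, 0, 0], [0, 0, 0], 0],
    [[0.008, 0, 0], [0, 0, 0], 0],
    [[0.008, 0, 0], [0, 0, 0], 0]
  ]
}}

```text
clock: 7.83
eef_pos: [0.5262, -0.0551, 0.0664]
tool_rot: [-0.036, 0.999, -0.0, 0.0]
ft_force: [-0.4, -0.1, -1.3]
grip_width: 0.0173
grasp_force: 58.7
```

{"name": "apply_moves", "arguments": {
  "steps": [
    [[0.008, 0, 0], [0, 0, 0], 0],
    [[0.008, 0, 0], [0, 0, 0], 0],
    [[0.008, 0, 0], [0, 0, 0], 0],
    [[0.008, 0, 0], [0, 0, 0], 0],
    [[0.008, 0, 0], [0, 0, 0], 0],
    [[0.008, 0, 0], [0, 0, 0], 0],
    [[0.008, 0, 0], [0, 0, 0], 0],
    [[0.008, 0, 0], [0, 0, 0], 0]
  ]
}}

```text
clock: 8.5
eef_pos: [0.5141, -0.0561, 0.0665]
tool_rot: [-0.036, 0.999, -0.0, 0.001]
ft_force: [2.9, 1.2, -2.8]
grip_width: 0.0171
grasp_force: 58.6
```

{"name": "apply_moves", "arguments": {
  "steps": [
    [[0.01, 0, 0], [0, 0, 0], 0],
    [[0.012, 0, 0], [0, 0, 0], 0],
    [[0.012, 0, 0], [0, 0, 0], 0],
    [[0.012, 0, 0], [0, 0, 0], 0],
    [[0.012, 0, 0], [0, 0, 0], 0],
    [[0.012, 0, 0], [0, 0, 0], 0],
    [[0.012, 0, 0], [0, 0, 0], 0],
    [[0.012, 0, 0], [0, 0, 0], 0]
  ]
}}

```text
clock: 9.17
eef_pos: [0.4947, -0.0575, 0.0664]
tool_rot: [-0.036, 0.999, -0.0, 0.0]
ft_force: [3.8, 0.3, -2.7]
grip_width: 0.0167
grasp_force: 58.6
```

{"name": "apply_moves", "arguments": {
  "steps": [
    [[0.012, 0, 0], [0, 0, 0], 0],
    [[0.012, 0, 0], [0, 0, 0], 0],
    [[0.01, 0, 0], [0, 0, 0], 0],
    [[0.01, 0, 0], [0, 0, 0], 0],
    [[0.01, 0, 0], [0, 0, 0], 0],
    [[0.008, 0, 0], [0, 0, 0], 0],
    [[0.006, 0, 0], [0, 0, 0], 0],
    [[0.005, 0, 0], [0, 0, 0], 0]
  ]
}}

```text
clock: 9.83
eef_pos: [0.4802, -0.0585, 0.0663]
tool_rot: [-0.036, 0.999, 0.0, 0.0]
ft_force: [3.7, 1.0, -2.1]
grip_width: 0.0168
grasp_force: 58.6
```

```bash
python3 -c "
from h import *
plan(.45,-.0605,.0665,4.3)
im,_=snap('top','top5');im2,_=snap('side','side5')
a=cv2.resize(im[165:245,300:380,::-1],(400,400),interpolation=2);b=cv2.resize(im2[215:315,350:450,::-1],(400,400),interpolation=2)
cv2.imwrite('pics/c5.png',np.hstack([a,b]))"
```

```text
t 9.83 pos [ 0.4802 -0.0585  0.0663] F [ 3.7   0.95 -2.06] grip 0.0168 58.617990016937256
yaw now 4.16 shift [ 0.1513  0.0009 -0.0008] turn [ 0.      0.     -0.0008] j [-0.12  0.37 -0.33  0.87  0.   -0.19]
```

View pics/c5.png

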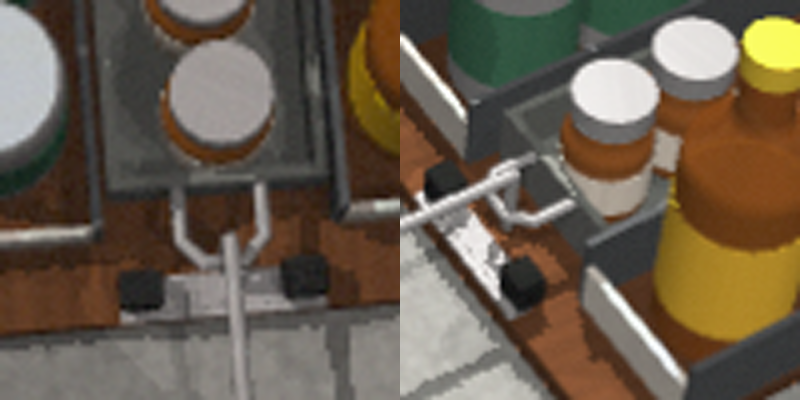

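The tray is following upright. In the top crop its front edge is at y≈190 and the buffer rear edges are at (141,270) and (303,257).

```bash
python3 - <<'E'
from h import *
U=np.array([[.9972,.075],[-.075,.9972]])
f=lambda p,z:(U@onz("top",[np.array([300+p[0]/5-.4,165+p[1]/5-.4])],z)[0,:2]).round(4)
print("tray front",f((108,197),.051),f((325,182),.051),"buf",f((141,270),.036),f((303,257),.036))
E
```

```text
tray front [ 0.6429 -0.0485] [ 0.642  -0.1369] buf [ 0.614  -0.0599] [ 0.614  -0.1266]
```

{"name": "apply_moves", "arguments": {
  "steps": [
    [[0.008, 0, 0], [0, 0, 0], 0],
    [[0.008, 0, 0], [0, 0, 0], 0],
    [[0.008, 0, 0], [0, 0, 0], 0],
    [[0.008, 0, 0], [0, 0, 0], 0],
    [[0.008, 0, 0], [0, 0, 0], 0],
    [[0.008, 0, 0], [0, 0, 0], 0],
    [[0.007, 0, 0], [0, 0, 0], 0],
    [[0.006, 0, 0], [0, 0, 0], 0]
  ]
}}

```text
clock: 10.6
eef_pos: [0.4679, -0.0594, 0.0663]
tool_rot: [-0.036, 0.999, 0.0, 0.0]
ft_force: [3.1, -0.2, -2.4]
grip_width: 0.0167
grasp_force: 58.6
```

{"name": "apply_moves", "arguments": {
  "steps": [
    [[0.005, 0, 0], [0, 0, 0], 0],
    [[0.004, 0, 0], [0, 0, 0], 0],
    [[0.004, 0, 0], [0, 0, 0], 0],
    [[0.004, 0, 0], [0, 0, 0], 0],
    [[0.004, 0, 0], [0, 0, 0], 0],
    [[0.003, 0, 0], [0, 0, 0], 0],
    [[0.002, 0, 0], [0, 0, 0], 0],
    [[0.002, 0, 0], [0, 0, 0], 0]
  ]
}}

```text
clock: 11.27
eef_pos: [0.4625, -0.0598, 0.0663]
tool_rot: [-0.036, 0.999, 0.0, 0.0]
ft_force: [4.5, 0.9, -2.0]
grip_width: 0.0166
grasp_force: 58.6
```

{"name": "apply_moves", "arguments": {
  "steps": [
    [[0.001, 0, 0], [0, 0, 0], 0],
    [[0.001, 0, 0], [0, 0, 0], 0],
    [[0.001, 0, 0], [0, 0, 0], 0],
    [[0.001, 0, 0], [0, 0, 0], 0],
    [[0.001, 0, 0], [0, 0, 0], 0],
    [[0.001, 0, 0], [0, 0, 0], 0],
    [[0.001, 0, 0], [0, 0, 0], 0],
    [[0.001, 0, 0], [0, 0, 0], 0]
  ]
}}

```text
clock: 11.93
eef_pos: [0.4609, -0.0599, 0.0663]
tool_rot: [-0.036, 0.999, -0.0, 0.0]
ft_force: [3.8, -0.4, -2.0]
grip_width: 0.0168
grasp_force: 58.6
```

{"name": "apply_moves", "arguments": {
  "steps": [
    [[0.001, 0, 0], [0, 0, 0], 0],
    [[0.001, 0, 0], [0, 0, 0], 0],
    [[0.001, 0, 0], [0, 0, 0], 0],
    [[0.001, 0, 0], [0, 0, 0], 0],
    [[0.001, 0, 0], [0, 0, 0], 0],
    [[0.001, 0, 0], [0, 0, 0], 0],
    [[0.001, 0, 0], [0, 0, 0], 0],
    [[0.001, 0, 0], [0, 0, 0], 0]
  ]
}}

```text
clock: 12.6
eef_pos: [0.4593, -0.06, 0.0663]
tool_rot: [-0.036, 0.999, 0.0, -0.0]
ft_force: [4.1, 0.4, -1.8]
grip_width: 0.0166
grasp_force: 58.6
```

```bash
python3 - <<'E'
from h import *
im,_=snap('top','top6')
a=cv2.resize(im[195:235,310:380,::-1],(770,440),interpolation=2); cv2.imwrite('pics/c6.png',a)
plan(.45,-.0605,.0665,4.3)
E
```

```text
t 12.65 pos [ 0.4593 -0.0601  0.0663] F [ 4.63  0.29 -2.88] grip 0.0169 58.64418089389801
yaw now 4.16 shift [ 0.0464  0.0011 -0.0009] turn [-0.     -0.     -0.0008] j [-0.13  0.34 -0.38  0.85 -0.   -0.2 ]
```

View pics/c6.png

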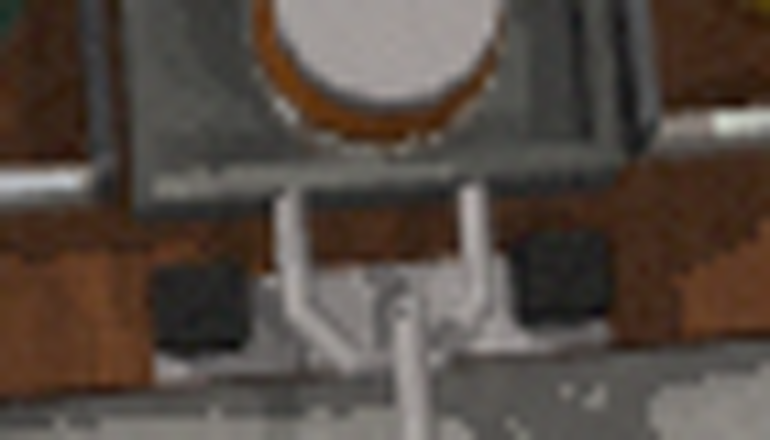

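The gap from the tray front (crop y≈212) to the buffers (y≈262) is roughly 7–10 mm.

{"name": "apply_moves", "arguments": {
  "steps": [
    [[0.001, 0, 0], [0, 0, 0], 0],
    [[0.001, 0, 0], [0, 0, 0], 0],
    [[0.001, 0, 0], [0, 0, 0], 0],
    [[0.001, 0, 0], [0, 0, 0], 0],
    [[0.001, 0, 0], [0, 0, 0], 0],
    [[0.001, 0, 0], [0, 0, 0], 0],
    [[0.001, 0, 0], [0, 0, 0], 0],
    [[0.001, 0, 0], [0, 0, 0], 0]
  ]
}}

```text
clock: 13.32
eef_pos: [0.4577, -0.0601, 0.0663]
tool_rot: [-0.036, 0.999, -0.0, 0.0]
ft_force: [3.6, -0.1, -2.1]
grip_width: 0.017
grasp_force: 58.6
```

{"name": "apply_moves", "arguments": {
  "steps": [
    [[0.001, 0, 0], [0, 0, 0], 0],
    [[0.001, 0, 0], [0, 0, 0], 0],
    [[0.001, 0, 0], [0, 0, 0], 0],
    [[0.001, 0, 0], [0, 0, 0], 0],
    [[0.001, 0, 0], [0, 0, 0], 0],
    [[0.001, 0, 0], [0, 0, 0], 0],
    [[0.001, 0, 0], [0, 0, 0], 0],
    [[0.0005, 0, 0], [0, 0, 0], 0]
  ]
}}

```text
clock: 13.98
eef_pos: [0.4562, -0.0602, 0.0663]
tool_rot: [-0.036, 0.999, -0.0, -0.0]
ft_force: [3.9, 0.3, -1.9]
grip_width: 0.0169
grasp_force: 58.6
```

{"name": "apply_moves", "arguments": {
  "steps": [
    [[0.0005, 0, 0], [0, 0, 0], 0],
    [[0.0005, 0, 0], [0, 0, 0], 0],
    [[0.0005, 0, 0], [0, 0, 0], 0],
    [[0.0005, 0, 0], [0, 0, 0], 0],
    [[0.0005, 0, 0], [0, 0, 0], 0],
    [[0.0005, 0, 0], [0, 0, 0], 0],
    [[0.0005, 0, 0], [0, 0, 0], 0],
    [[0.0005, 0, 0], [0, 0, 0], 0]
  ]
}}

```text
clock: 14.65
eef_pos: [0.4554, -0.0603, 0.0663]
tool_rot: [-0.036, 0.999, -0.0, -0.0]
ft_force: [3.3, 0.7, -1.9]
grip_width: 0.0171
grasp_force: 58.6
```

{"name": "apply_moves", "arguments": {
  "steps": [
    [[0.0005, 0, 0], [0, 0, 0], 0],
    [[0.0005, 0, 0], [0, 0, 0], 0],
    [[0.0005, 0, 0], [0, 0, 0], 0],
    [[0.0005, 0, 0], [0, 0, 0], 0],
    [[0.0005, 0, 0], [0, 0, 0], 0],
    [[0.0005, 0, 0], [0, 0, 0], 0],
    [[0.0005, 0, 0], [0, 0, 0], 0],
    [[0.0005, 0, 0], [0, 0, 0], 0]
  ]
}}

```text
clock: 15.32
eef_pos: [0.4546, -0.0604, 0.0663]
tool_rot: [-0.036, 0.999, -0.0, -0.0]
ft_force: [3.2, 0.5, -2.5]
grip_width: 0.0168
grasp_force: 58.6
```

{"name": "apply_moves", "arguments": {
  "steps": [
    [[0.0005, 0, 0], [0, 0, 0], 0],
    [[0.0005, 0, 0], [0, 0, 0], 0],
    [[0.0005, 0, 0], [0, 0, 0], 0],
    [[0.0005, 0, 0], [0, 0, 0], 0],
    [[0.0005, 0, 0], [0, 0, 0], 0],
    [[0.0005, 0, 0], [0, 0, 0], 0],
    [[0.0005, 0, 0], [0, 0, 0], 0],
    [[0.0005, 0, 0], [0, 0, 0], 0]
  ]
}}

```text
clock: 15.98
eef_pos: [0.4538, -0.0604, 0.0663]
tool_rot: [-0.036, 0.999, -0.0, 0.0]
ft_force: [3.8, 1.3, -1.9]
grip_width: 0.0168
grasp_force: 58.6
```

{"name": "apply_moves", "arguments": {
  "steps": [
    [[0.0005, 0, 0], [0, 0, 0], 0],
    [[0.0005, 0, 0], [0, 0, 0], 0],
    [[0.0005, 0, 0], [0, 0, 0], 0],
    [[0.0005, 0, 0], [0, 0, 0], 0],
    [[0.0005, 0, 0], [0, 0, 0], 0],
    [[0.0005, 0, 0], [0, 0, 0], 0],
    [[0.0005, 0, 0], [0, 0, 0], 0],
    [[0.0005, 0, 0], [0, 0, 0], 0]
  ]
}}

```text
clock: 16.65
eef_pos: [0.4531, -0.0605, 0.0663]
tool_rot: [-0.036, 0.999, -0.0, -0.0]
ft_force: [3.6, 0.1, -1.6]
grip_width: 0.0169
grasp_force: 58.6
```

{"name": "apply_moves", "arguments": {
  "steps": [
    [[0.0005, 0, 0], [0, 0, 0], 0],
    [[0.0005, 0, 0], [0, 0, 0], 0],
    [[0.0005, 0, 0], [0, 0, 0], 0],
    [[0.0005, 0, 0], [0, 0, 0], 0],
    [[0.0005, 0, 0], [0, 0, 0], 0],
    [[0.0005, 0, 0], [0, 0, 0], 0],
    [[0.0005, 0, 0], [0, 0, 0], 0],
    [[0.0005, 0, 0], [0, 0, 0], 0]
  ]
}}

```text
clock: 17.32
eef_pos: [0.4523, -0.0606, 0.0663]
tool_rot: [-0.036, 0.999, -0.0, 0.0]
ft_force: [4.2, -0.2, -2.9]
grip_width: 0.0171
grasp_force: 58.6
```

{"name": "apply_moves", "arguments": {
  "steps": [
    [[0.0005, 0, 0], [0, 0, 0], 0],
    [[0.0005, 0, 0], [0, 0, 0], 0],
    [[0.0005, 0, 0], [0, 0, 0], 0],
    [[0.0005, 0, 0], [0, 0, 0], 0],
    [[0.0005, 0, 0], [0, 0, 0], 0],
    [[0.0005, 0, 0], [0, 0, 0], 0],
    [[0.0005, 0, 0], [0, 0, 0], 0],
    [[0.0005, 0, 0], [0, 0, 0], 0]
  ]
}}

```text
clock: 17.98
eef_pos: [0.4514, -0.0606, 0.0663]
tool_rot: [-0.036, 0.999, -0.0, -0.0]
ft_force: [3.4, 0.2, -1.8]
grip_width: 0.0171
grasp_force: 58.6
```

{"name": "apply_moves", "arguments": {
  "steps": [
    [[0.0005, 0, 0], [0, 0, 0], 0],
    [[0.0005, 0, 0], [0, 0, 0], 0],
    [[0.0005, 0, 0], [0, 0, 0], 0],
    [[0.0005, 0, 0], [0, 0, 0], 0],
    [[0.0005, 0, 0], [0, 0, 0], 0],
    [[0.0005, 0, 0], [0, 0, 0], 0],
    [[0.0005, 0, 0], [0, 0, 0], 0],
    [[0.0005, 0, 0], [0, 0, 0], 0]
  ]
}}

```text
clock: 18.65
eef_pos: [0.4506, -0.0606, 0.0663]
tool_rot: [-0.036, 0.999, 0.0, -0.0]
ft_force: [4.8, 0.4, -1.3]
grip_width: 0.0171
grasp_force: 58.6
```

```bash
python3 - <<'E'
from h import *
im,_=snap('top','top7')
a=cv2.resize(im[195:235,310:380,::-1],(770,440),interpolation=2); cv2.imwrite('pics/c7.png',a)
E
```

```text
(no output)
```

View pics/c7.png

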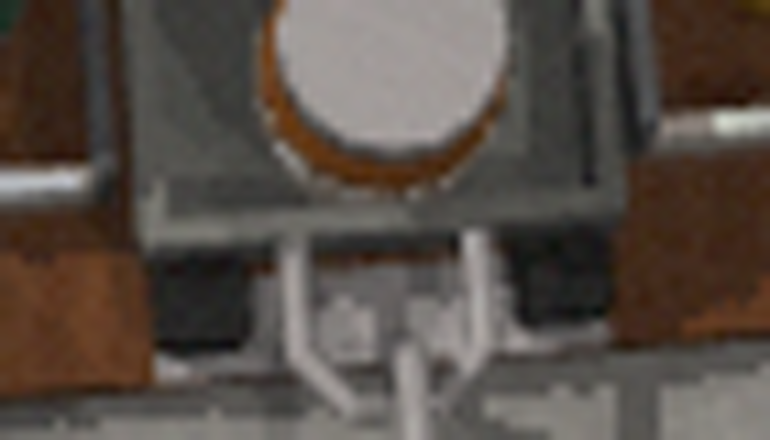

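The tray front is now at the buffers' rear edge (crop y≈250), with contact imminent.

{"name": "apply_moves", "arguments": {
  "steps": [
    [[0.0003, 0, 0], [0, 0, 0], 0],
    [[0.0003, 0, 0], [0, 0, 0], 0],
    [[0.0003, 0, 0], [0, 0, 0], 0],
    [[0.0003, 0, 0], [0, 0, 0], 0],
    [[0.0003, 0, 0], [0, 0, 0], 0],
    [[0.0003, 0, 0], [0, 0, 0], 0],
    [[0.0003, 0, 0], [0, 0, 0], 0],
    [[0.0003, 0, 0], [0, 0, 0], 0]
  ]
}}

```text
clock: 19.37
eef_pos: [0.4502, -0.0607, 0.0663]
tool_rot: [-0.036, 0.999, -0.0, 0.0]
ft_force: [3.6, 0.6, -1.6]
grip_width: 0.0174
grasp_force: 58.6
```

{"name": "apply_moves", "arguments": {
  "steps": [
    [[0.0003, 0, 0], [0, 0, 0], 0],
    [[0.0003, 0, 0], [0, 0, 0], 0],
    [[0.0003, 0, 0], [0, 0, 0], 0],
    [[0.0003, 0, 0], [0, 0, 0], 0],
    [[0.0003, 0, 0], [0, 0, 0], 0],
    [[0.0003, 0, 0], [0, 0, 0], 0],
    [[0.0003, 0, 0], [0, 0, 0], 0],
    [[0.0003, 0, 0], [0, 0, 0], 0]
  ]
}}

```text
clock: 20.03
eef_pos: [0.4499, -0.0607, 0.0664]
tool_rot: [-0.036, 0.999, -0.0, 0.0]
ft_force: [5.1, 0.4, -2.4]
grip_width: 0.0169
grasp_force: 58.6
```

{"name": "apply_moves", "arguments": {
  "steps": [
    [[0.0003, 0, 0], [0, 0, 0], 0],
    [[0.0003, 0, 0], [0, 0, 0], 0],
    [[0.0003, 0, 0], [0, 0, 0], 0],
    [[0.0003, 0, 0], [0, 0, 0], 0],
    [[0.0003, 0, 0], [0, 0, 0], 0],
    [[0.0003, 0, 0], [0, 0, 0], 0],
    [[0.0003, 0, 0], [0, 0, 0], 0],
    [[0.0003, 0, 0], [0, 0, 0], 0]
  ]
}}

```text
clock: 20.7
eef_pos: [0.4497, -0.0607, 0.0664]
tool_rot: [-0.036, 0.999, -0.0, 0.0]
ft_force: [6.5, -0.4, -2.7]
grip_width: 0.017
grasp_force: 58.6
```

{"name": "apply_moves", "arguments": {
  "steps": [
    [[0.0003, 0, 0], [0, 0, 0], 0],
    [[0.0003, 0, 0], [0, 0, 0], 0],
    [[0.0003, 0, 0], [0, 0, 0], 0],
    [[0.0003, 0, 0], [0, 0, 0], 0],
    [[0.0003, 0, 0], [0, 0, 0], 0],
    [[0.0003, 0, 0], [0, 0, 0], 0],
    [[0.0003, 0, 0], [0, 0, 0], 0],
    [[0.0003, 0, 0], [0, 0, 0], 0]
  ]
}}

```text
clock: 21.37
eef_pos: [0.4495, -0.0609, 0.0665]
tool_rot: [-0.036, 0.999, -0.0, 0.001]
ft_force: [5.9, 0.3, -2.5]
grip_width: 0.0171
grasp_force: 58.6
```

{"name": "apply_moves", "arguments": {
  "steps": [
    [[0.0003, 0, 0], [0, 0, 0], 0],
    [[0.0003, 0, 0], [0, 0, 0], 0],
    [[0.0003, 0, 0], [0, 0, 0], 0],
    [[0.0003, 0, 0], [0, 0, 0], 0],
    [[0.0003, 0, 0], [0, 0, 0], 0],
    [[0.0003, 0, 0], [0, 0, 0], 0],
    [[0.0003, 0, 0], [0, 0, 0], 0],
    [[0.0003, 0, 0], [0, 0, 0], 0]
  ]
}}

```text
clock: 22.03
eef_pos: [0.4492, -0.0609, 0.0665]
tool_rot: [-0.036, 0.999, -0.0, 0.001]
ft_force: [6.3, 1.3, -3.2]
grip_width: 0.0172
grasp_force: 58.5
```

{"name": "apply_moves", "arguments": {
  "steps": [
    [[0.0005, 0, 0], [0, 0, 0], 0],
    [[0.0005, 0, 0], [0, 0, 0], 0],
    [[0.0005, 0, 0], [0, 0, 0], 0],
    [[0.0005, 0, 0], [0, 0, 0], 0],
    [[0.0005, 0, 0], [0, 0, 0], 0],
    [[0.0005, 0, 0], [0, 0, 0], 0],
    [[0.0005, 0, 0], [0, 0, 0], 0],
    [[0.0005, 0, 0], [0, 0, 0], 0]
  ]
}}

```text
clock: 22.7
eef_pos: [0.449, -0.061, 0.0667]
tool_rot: [-0.036, 0.999, -0.0, 0.001]
ft_force: [8.0, 0.8, -3.2]
grip_width: 0.0169
grasp_force: 58.5
```

{"name": "apply_moves", "arguments": {
  "steps": [
    [[0.0007, 0, 0], [0, 0, 0], 0],
    [[0.0007, 0, 0], [0, 0, 0], 0],
    [[0.0007, 0, 0], [0, 0, 0], 0],
    [[0.0007, 0, 0], [0, 0, 0], 0],
    [[0.0007, 0, 0], [0, 0, 0], 0],
    [[0.0007, 0, 0], [0, 0, 0], 0],
    [[0, 0, 0], [0, 0, 0], 0],
    [[0, 0, 0], [0, 0, 0], 0]
  ]
}}

```text
clock: 23.37
eef_pos: [0.4488, -0.061, 0.0668]
tool_rot: [-0.036, 0.999, -0.0, 0.002]
ft_force: [9.1, 0.4, -5.2]
grip_width: 0.017
grasp_force: 58.5
```

{"name": "apply_moves", "arguments": {
  "steps": [
    [[0.0008, 0, 0], [0, 0, 0], 0],
    [[0.0008, 0, 0], [0, 0, 0], 0],
    [[0.0008, 0, 0], [0, 0, 0], 0],
    [[0.0008, 0, 0], [0, 0, 0], 0],
    [[0.0008, 0, 0], [0, 0, 0], 0],
    [[0.0008, 0, 0], [0, 0, 0], 0],
    [[0, 0, 0], [0, 0, 0], 0],
    [[0, 0, 0], [0, 0, 0], 0]
  ]
}}

```text
clock: 24.03
eef_pos: [0.4486, -0.0611, 0.0669]
tool_rot: [-0.036, 0.999, -0.0, 0.003]
ft_force: [11.2, 0.7, -5.9]
grip_width: 0.0168
grasp_force: 58.6
```

{"name": "apply_moves", "arguments": {
  "steps": [
    [[0.0008, 0, 0], [0, 0, 0], 0],
    [[0.0008, 0, 0], [0, 0, 0], 0],
    [[0.0008, 0, 0], [0, 0, 0], 0],
    [[0.0008, 0, 0], [0, 0, 0], 0],
    [[0.0005, 0, 0], [0, 0, 0], 0],
    [[0, 0, 0], [0, 0, 0], 0],
    [[0, 0, 0], [0, 0, 0], 0],
    [[0, 0, 0], [0, 0, 0], 0]
  ]
}}

```text
clock: 24.7
eef_pos: [0.4484, -0.0611, 0.0671]
tool_rot: [-0.036, 0.999, -0.0, 0.003]
ft_force: [11.9, 1.2, -5.9]
grip_width: 0.0172
grasp_force: 58.6
```

{"name": "apply_moves", "arguments": {
  "steps": [
    [[0, 0, 0], [0, 0, 0], 0],
    [[0, 0, 0], [0, 0, 0], 0],
    [[0, 0, 0], [0, 0, 0], 0],
    [[0, 0, 0], [0, 0, 0], 0],
    [[0, 0, 0], [0, 0, 0], 0],
    [[0, 0, 0], [0, 0, 0], 0],
    [[0, 0, 0], [0, 0, 0], 0],
    [[0, 0, 0], [0, 0, 0], 0]
  ]
}}

```text
clock: 25.37
eef_pos: [0.4484, -0.0611, 0.067]
tool_rot: [-0.036, 0.999, -0.0, 0.003]
ft_force: [12.0, 1.3, -5.7]
grip_width: 0.0168
grasp_force: 58.6
```

{"name": "apply_moves", "arguments": {
  "steps": [
    [[-0.0035, 0, 0], [0, 0, 0], 0],
    [[-0.0035, 0, 0], [0, 0, 0], 0],
    [[-0.0035, 0, 0], [0, 0, 0], 0],
    [[-0.0035, 0, 0], [0, 0, 0], 0],
    [[-0.0035, 0, 0], [0, 0, 0], 0],
    [[-0.0035, 0, 0], [0, 0, 0], 0],
    [[-0.0035, 0, 0], [0, 0, 0], 0],
    [[-0.0035, 0, 0], [0, 0, 0], 0]
  ]
}}

```text
clock: 26.03
eef_pos: [0.4495, -0.0607, 0.0661]
tool_rot: [-0.036, 0.999, -0.0, -0.001]
ft_force: [1.3, -0.2, -0.8]
grip_width: 0.0169
grasp_force: 59.2
```

{"name": "apply_moves", "arguments": {
  "steps": [
    [[-0.006, 0, 0], [0, 0, 0], 0],
    [[-0.006, 0, 0], [0, 0, 0], 0],
    [[-0.006, 0, 0], [0, 0, 0], 0],
    [[-0.006, 0, 0], [0, 0, 0], 0],
    [[-0.006, 0, 0], [0, 0, 0], 0],
    [[-0.005, 0, 0], [0, 0, 0], 0],
    [[0, 0, 0], [0, 0, 0], 0],
    [[0, 0, 0], [0, 0, 0], 0]
  ]
}}

```text
clock: 26.7
eef_pos: [0.4575, -0.0601, 0.0663]
tool_rot: [-0.036, 0.999, 0.0, -0.0]
ft_force: [-0.5, 0.0, -1.0]
grip_width: 0.017
grasp_force: 59.1
```

```bash
python3 - <<'E'
from h import *
im,_=snap('top','top8'); im2,_=snap('side','side8')
a=cv2.resize(im[185:245,310:370,::-1],(400,400),interpolation=2);b=cv2.resize(im2[225:305,350:430,::-1],(400,400),interpolation=2)
cv2.imwrite('pics/c8.png',np.hstack([a,b]))
plan(.45,-.0605,.0665,4.3)
E
```

```text
t 26.8 pos [ 0.4574 -0.0601  0.0663] F [-0.2   0.46 -1.6 ] grip 0.0169 59.10344839096069
yaw now 4.17 shift [ 0.0371  0.0009 -0.0011] turn [ 0.     -0.0001 -0.0007] j [-0.13  0.33 -0.39  0.85 -0.   -0.2 ]
```

View pics/c8.png

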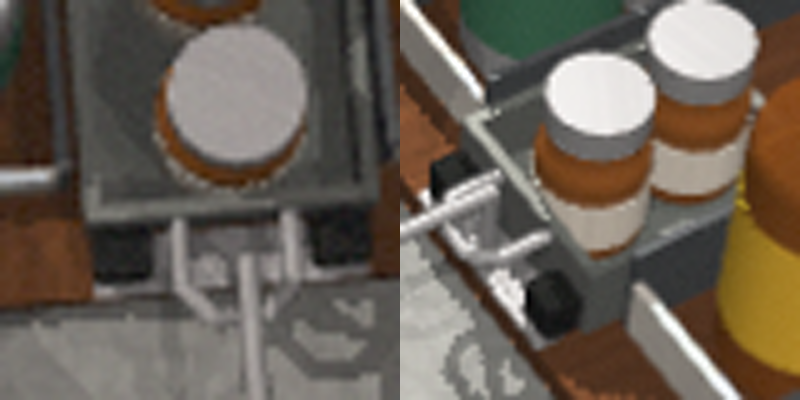

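The tray is against both buffers, jars upright, and the tip is free inside the loop (left crop (248,258)). Next, lift straight up.

{"name": "apply_moves", "arguments": {
  "steps": [
    [[0, 0, -0.015], [0, 0, 0], 0],
    [[0, 0, -0.025], [0, 0, 0], 0],
    [[0, 0, -0.025], [0, 0, 0], 0],
    [[0, 0, -0.03], [0, 0, 0], 0],
    [[0, 0, -0.04], [0, 0, 0], 0],
    [[0, 0, -0.06], [0, 0, 0], 0],
    [[0, 0, -0.08], [0, 0, 0], 0],
    [[0, 0, -0.1], [0, 0, 0], 0]
  ]
}}

```text
clock: 27.47
eef_pos: [0.4567, -0.06, 0.1419]
tool_rot: [-0.036, 0.999, 0.0, -0.001]
ft_force: [1.0, -0.3, -1.4]
grip_width: 0.0168
grasp_force: 59.1
```

{"name": "apply_moves", "arguments": {
  "steps": [
    [[0, 0, -0.1], [0, 0, 0], 0],
    [[0, 0, -0.1], [0, 0, 0], 0],
    [[0, 0, -0.08], [0, 0, 0], 0],
    [[0, 0, -0.03], [0, 0, 0], 0],
    [[0, 0, 0], [0, 0, 0], 0],
    [[0, 0, 0], [0, 0, -0.01], 0],
    [[0, 0, 0], [0, 0, -0.0125], 0],
    [[0, 0, 0], [0, 0, -0.0125], 0]
  ]
}}

```text
clock: 28.13
eef_pos: [0.4567, -0.06, 0.2022]
tool_rot: [-0.092, 0.996, 0.0, -0.001]
ft_force: [0.3, 0.7, -1.9]
grip_width: 0.0169
grasp_force: 59.1
```

```bash
python3 - <<'E'
from h import *
plan(.4740,.2816,.20,10.53)
E
```

```text
t 28.13 pos [ 0.4567 -0.06    0.2022] F [ 0.32  0.75 -1.93] grip 0.0169 59.12082016468048
yaw now 10.57 shift [-0.3987  1.6633  0.0112] turn [ 0.0002 -0.0006  0.0002] j [-0.13  0.19 -0.18  1.2   0.   -0.32]
```

{"name": "apply_moves", "arguments": {
  "steps": [
    [[-0.012, 0.05, 0], [0, 0, 0], 0],
    [[-0.024, 0.1, 0], [0, 0, 0], 0],
    [[-0.034, 0.14, 0], [0, 0, 0], 0],
    [[-0.034, 0.14, 0], [0, 0, 0], 0],
    [[-0.034, 0.14, 0], [0, 0, 0], 0],
    [[-0.034, 0.14, 0], [0, 0, 0], 0],
    [[-0.034, 0.14, 0], [0, 0, 0], 0],
    [[-0.034, 0.14, 0], [0, 0, 0], 0]
  ]
}}

```text
clock: 28.8
eef_pos: [0.4678, 0.1452, 0.2024]
tool_rot: [-0.091, 0.996, -0.0, -0.001]
ft_force: [0.4, -0.4, -1.5]
grip_width: 0.0168
grasp_force: 59.1
```

{"name": "apply_moves", "arguments": {
  "steps": [
    [[-0.034, 0.14, 0], [0, 0, 0], 0],
    [[-0.034, 0.14, 0], [0, 0, 0], 0],
    [[-0.034, 0.14, 0], [0, 0, 0], 0],
    [[-0.034, 0.14, 0], [0, 0, 0], 0],
    [[-0.024, 0.1, 0], [0, 0, 0], 0],
    [[-0.012, 0.05, 0], [0, 0, 0], 0],
    [[0, 0, 0], [0, 0, 0], 0],
    [[0, 0, 0], [0, 0, 0], 0]
  ]
}}

```text
clock: 29.47
eef_pos: [0.476, 0.289, 0.2024]
tool_rot: [-0.091, 0.996, -0.001, -0.001]
ft_force: [-0.3, -1.0, -1.7]
grip_width: 0.0169
grasp_force: 59.1
```

```bash
python3 - <<'E'
from h import *
plan(.4740,.2816,.057,10.53)
im,_=snap('side','side9')
hs=cv2.cvtColor(im,cv2.COLOR_RGB2HSV); im1=cv2.imread('pics/side1.png')
# hook pitch: handle axis from depth in side view
D=np.load('pics/side9_d.npy'); C=cloud('side',D); m=(hs[...,0]<16)&(hs[...,1]>150)&(hs[...,2]>90)
P=C[m&(C[...,0]<.56)&(C[...,0]>.38)&(abs(C[...,1]-.28)<.04)&(C[...,2]>.16)]
for a in(.42,.44,.46,.49,.51,.53):
    k=P[abs(P[:,0]-a)<.008]; print(a,len(k),k[:,2].max() if len(k) else 0,k[:,1].mean() if len(k) else 0)
E
```

```text
t 29.47 pos [0.476  0.289  0.2024] F [-0.3  -0.99 -1.66] grip 0.0169 59.103185534477234
yaw now 10.5 shift [ 0.0154 -0.0335  0.7273] turn [-0.0004 -0.0006 -0.0002] j [ 0.55  0.38  0.07  1.27 -0.    0.36]
0.42 75 0.21453312495492882 0.27515255651717574
0.44 80 0.44722021294301145 0.27903158464337763
0.46 64 0.21393050071080533 0.28328281643293574
0.49 13 0.2549448459419692 0.2715490809079469
0.51 51 0.4099579849696501 0.2889316190447461
0.53 76 0.21550102617783018 0.29502051188841616
```

{"name": "apply_moves", "arguments": {
  "steps": [
    [[0.008, -0.017, 0], [0, 0, 0], 0],
    [[0.008, -0.017, 0.03], [0, 0, 0], 0],
    [[0, 0, 0.08], [0, 0, 0], 0],
    [[0, 0, 0.12], [0, 0, 0], 0],
    [[0, 0, 0.12], [0, 0, 0], 0],
    [[0, 0, 0.08], [0, 0, 0], 0],
    [[0, 0, 0.05], [0, 0, 0], 0],
    [[0, 0, 0], [0, 0, 0], 0]
  ]
}}

```text
clock: 30.18
eef_pos: [0.4733, 0.2798, 0.1048]
tool_rot: [-0.09, 0.996, -0.001, -0.002]
ft_force: [-0.5, 0.1, -1.3]
grip_width: 0.017
grasp_force: 59.1
```

```bash
python3 - <<'E'
from h import *
plan(.4740,.2815,.057,10.53)
E
```

```text
t 30.18 pos [0.4733 0.2798 0.1048] F [-0.52  0.06 -1.3 ] grip 0.017 59.10236835479736
yaw now 10.37 shift [-0.0064  0.0084  0.2389] turn [-0.0006 -0.0016 -0.0009] j [ 0.53  0.44 -0.09  1.04 -0.    0.35]
```

{"name": "apply_moves", "arguments": {
  "steps": [
    [[-0.004, 0.005, 0], [0, 0, 0], 0],
    [[0, 0, 0.03], [0, 0, 0], 0],
    [[0, 0, 0.04], [0, 0, 0], 0],
    [[0, 0, 0.04], [0, 0, 0], 0],
    [[0, 0, 0.04], [0, 0, 0], 0],
    [[0, 0, 0.03], [0, 0, 0], 0],
    [[0, 0, 0], [0, 0, 0], 0],
    [[0, 0, 0], [0, 0, 0], 0]
  ]
}}

```text
clock: 30.85
eef_pos: [0.475, 0.2828, 0.0706]
tool_rot: [-0.091, 0.996, -0.0, -0.001]
ft_force: [-0.6, -0.0, -1.4]
grip_width: 0.0172
grasp_force: 59.1
```

{"name": "apply_moves", "arguments": {
  "steps": [
    [[0.003, -0.004, 0.01], [0, 0, 0], 0],
    [[0, 0, 0.015], [0, 0, 0], 0],
    [[0, 0, 0.015], [0, 0, 0], 0],
    [[0, 0, 0.01], [0, 0, 0], 0],
    [[0, 0, 0.01], [0, 0, 0], 0],
    [[0, 0, 0.005], [0, 0, 0], 0],
    [[0, 0, 0], [0, 0, 0], 0],
    [[0, 0, 0], [0, 0, 0], 0]
  ]
}}

```text
clock: 31.52
eef_pos: [0.475, 0.2821, 0.0583]
tool_rot: [-0.091, 0.996, -0.0, -0.0]
ft_force: [0.5, 0.0, -1.1]
grip_width: 0.0166
grasp_force: 59.1
```

{"name": "apply_moves", "arguments": {
  "steps": [
    [[0, 0, 0.003], [0, 0, 0], 0],
    [[0, 0, 0.003], [0, 0, 0], 0],
    [[0, 0, 0.003], [0, 0, 0], 0],
    [[0, 0, 0], [0, 0, 0], 0],
    [[0, 0, 0], [0, 0, 0], 0],
    [[0, 0, 0], [0, 0, 0], 0],
    [[0, 0, 0], [0, 0, 0], 0],
    [[0, 0, 0], [0, 0, 0], 0]
  ]
}}

```text
clock: 32.18
eef_pos: [0.4752, 0.2822, 0.0571]
tool_rot: [-0.091, 0.996, 0.0, 0.0]
ft_force: [-1.9, -0.9, 6.2]
grip_width: 0.0171
grasp_force: 59.9
```

Seated. Open, then lift away.

{"name": "apply_moves", "arguments": {
  "steps": [
    [[0, 0, 0], [0, 0, 0], 1],
    [[0, 0, 0], [0, 0, 0], 1],
    [[0, 0, 0], [0, 0, 0], 1],
    [[0, 0, 0], [0, 0, 0], 1],
    [[0, 0, 0], [0, 0, 0], 1],
    [[0, 0, 0], [0, 0, 0], 1],
    [[0, 0, 0], [0, 0, 0], 1],
    [[0, 0, 0], [0, 0, 0], 1]
  ]
}}

```text
clock: 32.85
eef_pos: [0.475, 0.2821, 0.0564]
tool_rot: [-0.091, 0.996, -0.0, -0.0]
ft_force: [0.1, 0.6, 1.2]
grip_width: 0.0856
grasp_force: 0.0
```

{"name": "apply_moves", "arguments": {
  "steps": [
    [[0, 0, -0.03], [0, 0, 0], 1],
    [[0, 0, -0.06], [0, 0, 0], 1],
    [[0, 0, -0.1], [0, 0, 0], 1],
    [[0, 0, -0.15], [0, 0, 0], 1],
    [[0, 0, -0.15], [0, 0, 0], 1],
    [[0, 0, -0.15], [0, 0, 0], 1],
    [[0, 0, -0.1], [0, 0, 0], 1],
    [[0, 0, 0], [0, 0, 0], 1]
  ]
}}

```text
clock: 33.52
eef_pos: [0.4776, 0.2836, 0.2106]
tool_rot: [-0.091, 0.996, 0.002, 0.005]
ft_force: [0.4, 0.5, 0.6]
grip_width: 0.0855
grasp_force: 0.0
```

```bash
python3 - <<'E'
from h import *
plan(.4740,.2815,.2,10.53)
im,_=snap('side','side10')
cv2.imwrite('pics/c10.png',cv2.resize(im[100:340,200:520,::-1],(800,600)))
hs=cv2.cvtColor(im,cv2.COLOR_RGB2HSV); C=cloud("side",np.load("pics/side10_d.npy"))
s=(hs[...,0]<16)&(hs[...,1]>150)&(hs[...,2]>110); m=np.zeros(s.shape,bool); m[150:215,205:285]=1
q=C[s&m]; q=q[(q[:,2]>.06)&(q[:,2]<.075)]; print(cv2.minAreaRect(q[:,:2].astype(np.float32)),np.median(q[:,2]))
E
```

```text
t 33.52 pos [0.4776 0.2836 0.2106] F [0.41 0.49 0.56] grip 0.0855 0.0
yaw now 10.46 shift [ 0.02   -0.0075  0.0529] turn [ 0.0012  0.0031 -0.0004] j [ 0.54  0.36  0.07  1.27 -0.    0.35]
((0.47617489099502563, 0.2820284962654114), (0.12698625028133392, 0.021075710654258728), 10.597494125366211) 0.06606440584261519
```

View pics/c10.png

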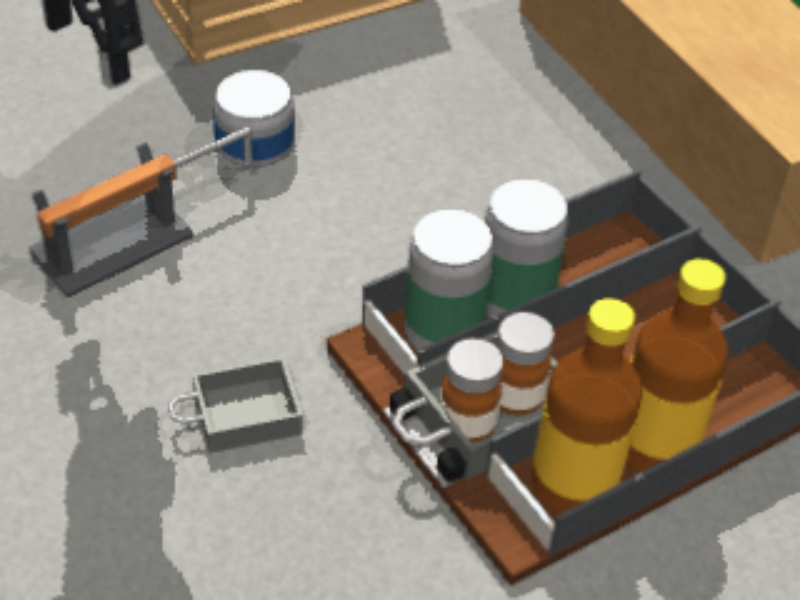

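The hook is back in both forks (crop (110,190)), the tray is on the buffers with its jars upright, and nothing else has moved.

```bash
python3 -c "
from workcell import bot
print(bot.job_done())"
```

```text
the job is handed in; nothing more can be done
None
```

The tray is drawn home against both buffers and bedded with about 8 N on them for over 0.6 s. The hook is back in its rest, the jars are upright, and nothing else looks moved in the last picture; I handed the job in at about 34 s and no verdict came back.

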